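# Fit the stub pipe to the coolant pump's angled neck

## Robot

A 6-joint arm with a two-finger parallel gripper is mounted at the origin on a cart in front of the work surface, level with it; the furniture and walls round the work are solid. World frame = base frame: x ahead of the robot, y to its left, z up, the work surface at z = 0. Lengths are in m, angles in rad, forces in N, time in s.
With the tool pointing down it reaches from about 0.25 to 0.725 m from the base axis. Payload 4 kg.
Tool frame: the origin (TCP) lies midway between the tips of the shut fingers; the grasp point (between the pads) lies bot.pinch_z behind it (bot.pinch_z is the distance from the TCP to the grasp point, in m); z points along the fingers, y is the line along which they close (so a half turn about z gives the same grasp; the last joint's range is limited). The gripper opens to 85 mm and grips with 20 to 120 N. Pads are 22 mm wide; open, the fingers measure 114 mm over their backs; the gripper's body (76 mm by 85 mm) begins 54 mm behind the grasp point. The pads swing forward as they close: fully open they stand 13 mm farther back than shut.
Start: joints at [-1.232, 0.241, 0.005, 1.335, 0, 1.571], TCP at [0.166, -0.472, 0.231] pointing down, gripper open.
Joint ranges: [-2.72, 2.72], [-1.05, 1.87], [-1.09, 1.28], [-1.99, 2.15], [-1.42, 1.44], [-3.14, 3.14]. Speed limits (rad/s): [2.79, 2.79, 3.14, 3.14, 3.14, 3.14].

## Interface

Orientations are given as a unit quaternion [x, y, z, w].
In Python, from workcell import bot, eyes, job_done, get_obs gives the robot as it stands (bot), with the cameras (eyes), the job as plain functions and the readings as plain functions.
- The arm moves only by the shell command python3 jog.py 'ROWS'. ROWS is a JSON list of rows, 1 to 10 of them, each of 7 numbers: a rotation vector rx, ry, rz in rad, then dx, dy, dz in m, then the finger opening in m; each row is the pose to reach, as a shift and turn from the pose commanded when the command began, along the tool's axes at that moment; what a row does not reach only later rows make up. A row lasts 1/8 s, in which the tool goes at most 0.0625 m and 0.188 rad, less where a joint would pass 70% of its speed; a pose out of reach is approached as far as the arm can. The fingers move at their own pace and stop on an object; the grip force is fixed at half the most. Time passes only in rows, so rows that do not move let the fingers close. It prints the time, the measured TCP pose, the force, the opening and the grip force at its end.
- get_obs(): the state, without advancing time (a new reading comes with each control period).
- eyes.camera(name): name is "side" or "top" or "wrist"; returns the picture (420x560x3 uint8, red, green, blue); there is no depth.
- eyes.calibration(name): a dict with "mtx" (3x3 intrinsics, pixels), "R" (3x3) and "t" (3): a world point X has camera coordinates R X + t. Camera axes: x right, y down, z forward; pixel columns grow to the right and rows downward; lengths in m; the calibration is good to about 2 mm. A picture is of the moment at which its call begins: read the wrist's pose just before it. calibration takes no time and is no camera call; for the wrist camera it gives the pose at the moment of the call.
- job_done(): hands the job in; it is judged then, once.
The state is a dict: "clock": time; "joint_pos": joint angles; "joint_vel": joint speeds; "tau": joint torques, N m; "eef_pos": TCP position; "tool_rot": TCP orientation; "ft_force": force on the tool from outside, world axes, zero at the start; "ft_torque": the same for the moment, N m; "grip_width": finger opening in m; "grasp_force": force on a finger pad.
Only numpy, scipy, OpenCV 4.12 (cv2) and the standard library are available. Lean on these libraries where they do the work, as an engineer would, in place of code of your own. Each camera call takes 0.05 s, during which the arm holds its last target. There are 200 camera calls.

## Task

Get the coolant pump's outlet ready for its hose: pull the black cap off the slanting neck and put it in the round steel dish, then push the stub pipe that has a collar fully home on the neck. Swing the slotted keeper plate all the way over the collar so that the pipe is held, and leave the plain sleeve, the tape measure and everything else on the cabinet where it is.

Things in the scene. Friction and masses are not known exactly. Their poses are not given: they have to be found in the camera images.
- pump: Coolant pump: cast aluminium drum 84 mm across, lying along the pump's y, on a dark steel plate 100 x 110 x 10 mm; fixed. Origin: centre of the plate's underside; z up. Its outlet neck leans to the pump's -x, 30 degrees from vertical; as the pump stands (yaw 0.95 to 1.6) that is to the robot's right, partly toward it.
- neck: The pump's slanting neck: two-eared flange with a steel spigot 26.5 mm in diameter, 35 mm long, its last 10 mm a lead-in cone to 16 mm. Origin: on the spigot's axis at the flange's upper face (the shoulder, where the collar seats), 106 mm up. z: outward along the spigot; y: level, to the pivot bolt; x: up the slope, against the lean. Flange 62 mm along x, 118 mm along y.
- pivot (a point): Centre of the keeper's pivot bolt in the shoulder's plane, at neck x = 0, y = +44 mm, z = 0; the bolt is parallel to the spigot, its head 19 mm across, up to 22 mm above the shoulder. The other ear, at y = -44 mm, has a bolt head 6 mm high.
- keeper (a joint): Angle (rad) of the keeper: steel plate 5 mm thick with a U slot 41 mm wide, turning about the pivot bolt 10.5 to 15.5 mm above the shoulder. 0 (a stop) = closed, slot round the pipe, jaws over the collar. Starts open at 1.1 to 1.45 (stop 1.5), swung down to the low side of the flange. Closes counter-clockwise seen from above. Friction 0.08 N m holds it anywhere. A collar not fully home blocks it.
- keeper_knob (a point): Centre of the top of the keeper's black knob, 14 mm in diameter, 32 mm high, parallel to the spigot, on a 3 mm steel foot on the keeper plate. It is 54 mm from the pivot bolt's axis; its top is 50.5 mm above the shoulder's plane. With the keeper closed it stands at neck x = -45, y = +14 mm; about 1.5 N on it moves the keeper.
- cap: Black plastic cap: round cup 36 mm outside, 45 mm high plus a 3 mm button on top, bore 29 mm, 40 mm deep, 30 g. At the start it sits loosely over the spigot, its rim on the shoulder. Origin: centre of its open rim; z: along its axis to the closed top.
- pipe: Stub pipe with a collar, plain aluminium: tube 34 mm outside, bore 29 mm, 85 mm long, collar 54 mm in diameter and 8 mm thick at its lower end; about 0.12 kg. Stands on its collar on the cabinet top. Origin: centre of the collar's underside (the end that goes on first and seats on the shoulder); z: along its axis to the other end.
- plain_sleeve: Plain aluminium sleeve, 34 mm outside, 85 mm long, no collar, standing on the cabinet top; not used. Origin: centre of its lower end, z along its axis. The pipe, this sleeve and the dish trade places from one start to the next.
- dish: Round steel parts dish, held fast to the cabinet top by its magnetic foot; 104 mm across the rim, 24 mm high, flat inside floor about 75 mm across and 7 mm above the cabinet top. Origin: centre of its underside.
- cap_mid (a point): A point on the cap's axis, 23 mm above its open rim.
- tape: Yellow tape measure, 34 x 76 x 66 mm, standing near the front edge; not used. Origin: centre of its underside.

How it is judged:
On the way, in this order (a step that is already met when the one before it is completed fails the run):
1. the cap lies in the dish, let go (horizontal distance between cap_mid and dish below 0.04 m and height (world z) of cap_mid below 0.045 m and contact force between the fingers and cap below 0.1 N and linear speed of cap below 0.03 m/s), for 0.2 s.
2. the collared pipe is fully home on the neck (x of pipe in the frame of neck between -0.004 and 0.004 m and y of pipe in the frame of neck between -0.004 and 0.004 m and z of pipe in the frame of neck below 0.003 m and angle between the z axis of pipe and the z axis of neck, either way round below 0.08 rad), for 0.2 s.
3. the keeper is closed over the collar (all of step 2 and value of joint keeper below 0.12 rad), for 0.2 s.
At the end, for the whole second after the job is handed in: Collar on the neck's shoulder (within 3 mm along the spigot, 4 mm across, 0.08 rad), keeper under 0.12 rad, cap at rest in the dish (middle within 40 mm of its centre, under 45 mm high), plain sleeve and tape measure upright within 30 mm of their starts (all of step 3 and horizontal distance between cap_mid and dish below 0.04 m and height (world z) of cap_mid below 0.045 m and linear speed of each of pipe, cap below 0.02 m/s and distance of each of plain_sleeve, tape from where it was at the start of the episode below 0.03 m and angle between each of plain_sleeve, tape's own z axis and vertical below 0.1 rad); the robot touches nothing.
It fails at once if the plain sleeve is shifted or knocked over (distance of plain_sleeve from where it was at the start of the episode above 0.03 m or angle between plain_sleeve's own z axis and vertical above 0.3 rad).
It fails at once if the tape measure is shifted or knocked over (distance of tape from where it was at the start of the episode above 0.03 m or angle between tape's own z axis and vertical above 0.3 rad).
It also fails if it takes over 64 s, if anything falls off the work surface, if the arm or the gripper's body presses on something with over 40 N, if the wrist force passes 120 N, or if a joint passes its speed limit or range.

## Working session

There is one attempt and no reset: what is moved stays moved. The work goes in short steps, Python scripts to look and compute and a shell command to move; the robot and the scene stay as the last step left them, time stands still between calls to the robot, and variables do not carry over. Pictures are saved under pics/ and viewed, at most 13 in all, crops included, and the job is handed in when it is done.

```bash
ls; mkdir -p pics; cat > h.py <<'E'
import numpy as np, cv2
from workcell import bot, eyes, job_done, get_obs
from scipy.spatial.transform import Rotation as R
def save(name,fn):
    im=eyes.camera(name); cv2.imwrite('pics/'+fn,im[:,:,::-1]); return im
def ray(cal,u,v):
    K=np.array(cal['mtx']);Rm=np.array(cal['R']);t=np.array(cal['t'])
    d=Rm.T@np.linalg.solve(K,[u,v,1.]); return -Rm.T@t,d/np.linalg.norm(d)
def onz(cal,u,v,z):
    c,d=ray(cal,u,v); return c+d*(z-c[2])/d[2]
def proj(cal,X):
    p=np.array(cal['mtx'])@(np.array(cal['R'])@np.array(X,float)+np.array(cal['t'])); return p[:2]/p[2]
E
python3 - <<'E'
from h import *
for n in ('side','top'):
    save(n,n+'0.png'); c=eyes.calibration(n); print(n,-np.array(c['R']).T@c['t'],np.array(c['R'])[2],np.array(c['mtx'])[0,0])
print(bot.pinch_z,get_obs())
E
```

```text
jog.py
pics
workcell.py
side [ 0.51724688 -0.87006649  0.4775261 ] [-0.04521353  0.90995533 -0.41223419] 528.2489622028224
top [ 0.32388573 -0.03766846  1.02444743] [ 0.14236428 -0.00889335 -0.98977438] 451.26911900644416
0.0187 {'clock': 0.1, 'joint_pos': array([-1.23198674e+00,  2.41332862e-01,  3.84374628e-03,  1.33522269e+00,
       -6.62666127e-06,  1.57080759e+00]), 'joint_vel': array([ 0.00181765, -0.00096226,  0.00155434, -0.00227771,  0.00223543,
       -0.00043369]), 'tau': array([ 1.62937185e-04, -3.73136795e+01,  2.53010130e+01,  1.08392152e-02,
       -2.64728203e-05, -7.60042525e-06]), 'eef_pos': array([ 0.16598686, -0.47102695,  0.23049858]), 'tool_rot': array([ 9.85685787e-01,  1.68590068e-01, -1.64741937e-04, -9.43469997e-04]), 'ft_force': array([0.06722232, 0.06791265, 0.34817762]), 'ft_torque': array([-0.00173061,  0.06822016, -0.02363308]), 'grasp_force': 0.0, 'grip_width': 0.08575494617001643}
```

View pics/side0.png

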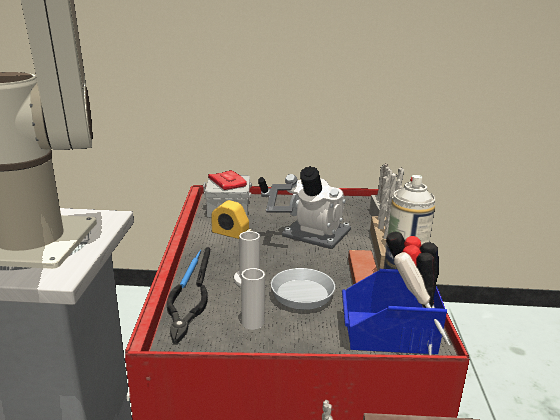

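View pics/top0.png

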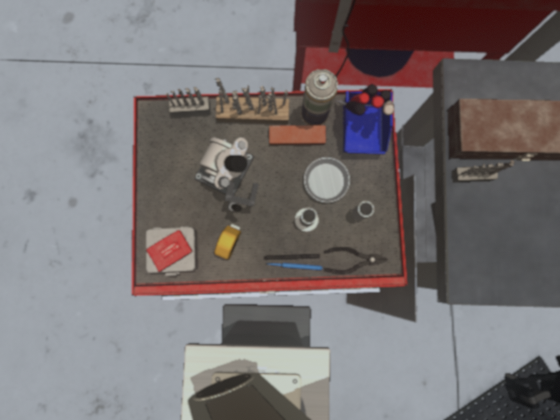

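The side view shows the cap at (310,175), pump at (318,215), the two tubes at (250,250) and (253,298), dish at (303,288), and tape at (230,218). In the top view the cap is at (235,162), the collared pipe at (307,217) with its collar ring visible, the sleeve at (366,209), the dish at (326,180) and the keeper at (236,205).

```bash
python3 - <<'E'
from h import *
t=cv2.imread('pics/top0.png'); s=cv2.imread('pics/side0.png')
a=cv2.resize(t[125:245,180:400],None,fx=3.6,fy=3.6,interpolation=cv2.INTER_CUBIC)
b=cv2.resize(s[150:340,190:390],None,fx=3,fy=3,interpolation=cv2.INTER_CUBIC)
cv2.imwrite('pics/a.png',a);cv2.imwrite('pics/b.png',b)
c=eyes.calibration('top')
for n,u,v,z in [('dish',326,180,.024),('pipe top',309,213,.085),('pipe collar',307,219,.008),('sleeve top',366,209,.085),('cap',235,162,.14),('tape',229,241,.066)]: print(n,onz(c,u,v,z))
E
```

```text
dish [ 0.52154544 -0.14233446  0.024     ]
pipe top [ 0.43793783 -0.1013389   0.085     ]
pipe collar [ 0.43346629 -0.10230825  0.008     ]
sleeve top [ 0.45006269 -0.22113376  0.085     ]
cap [0.52957512 0.05279288 0.14      ]
tape [0.37543403 0.06551759 0.066     ]
```

View pics/a.png

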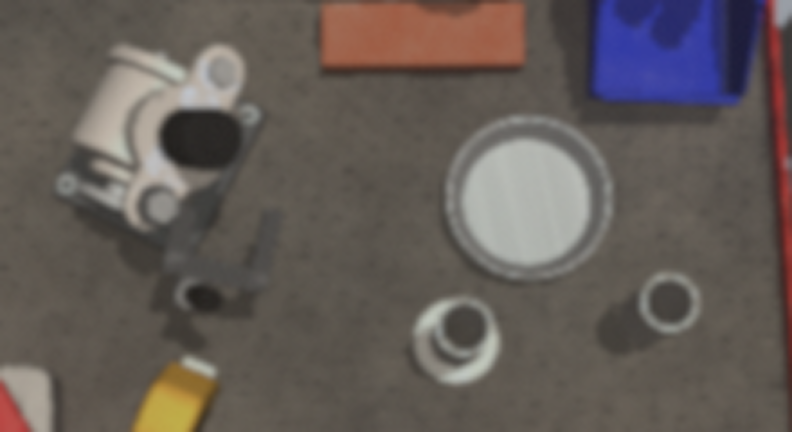

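View pics/b.png

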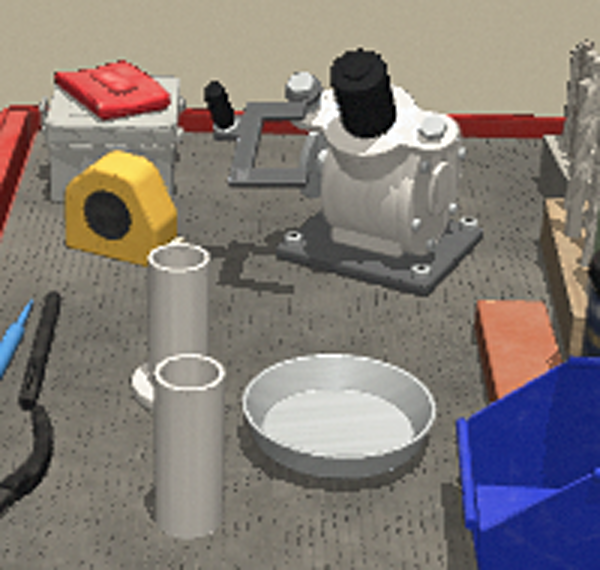

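Top crop: pivot bolt at (160,207), other bolt (222,72), cap top at about (225,135), knob (205,297), dish centre (528,198), pipe top (464,328), sleeve top (669,302). Side crop: pivot bolt (303,80), other bolt (433,124), cap button (360,58), knob top (212,90).

```bash
cat >> h.py <<'E'
def tri(c1,p1,c2,p2):
    a,d=ray(c1,*p1); b,e=ray(c2,*p2)
    s=np.linalg.lstsq(np.c_[d,-e],b-a,rcond=None)[0]
    P,Q=a+d*s[0],b+e*s[1]; return (P+Q)/2,np.linalg.norm(P-Q)
E
python3 - <<'E'
from h import *
T,S=eyes.calibration('top'),eyes.calibration('side')
f=lambda u,v:(180+u/3.6-.4,125+v/3.6-.4); g=lambda u,v:(190+u/3-.33,150+v/3-.33)
pts=dict(pivot=((160,207),(303,80)),bolt2=((222,72),(433,124)),cap=((228,135),(360,58)),knob=((205,297),(212,90)),dish=((528,198),(339,405)),pipe=((464,327),(179,258)),sleeve=((669,302),(189,371)))
for k,(a,b) in pts.items(): 
    X,e=tri(T,f(*a),S,g(*b)); print(k,X.round(4),'gap',round(e,4))
for k,z in [('pivot',.125),('bolt2',.111),('dish',.024),('pipe',.085),('sleeve',.085)]: print(k,onz(T,*f(*pts[k][0]),z).round(4),onz(S,*g(*pts[k][1]),z).round(4))
E
```

```text
pivot [0.4911 0.0745 0.1262] gap 0.0011
bolt2 [0.5736 0.0443 0.112 ] gap 0.0003
cap [0.5264 0.0356 0.1563] gap 0.0006
knob [0.4382 0.0466 0.128 ] gap 0.0039
dish [ 0.5226 -0.143   0.023 ] gap 0.0002
pipe [ 0.4323 -0.1004  0.0851] gap 0.0009
sleeve [ 0.4504 -0.2199  0.0859] gap 0.0012
pivot [0.4908 0.0746 0.125 ] [0.4916 0.078  0.125 ]
bolt2 [0.5738 0.0444 0.111 ] [0.5739 0.047  0.111 ]
dish [ 0.5225 -0.1429  0.024 ] [ 0.5225 -0.1447  0.024 ]
pipe [ 0.4328 -0.1004  0.085 ] [ 0.4319 -0.1005  0.085 ]
sleeve [ 0.4511 -0.2199  0.085 ] [ 0.4497 -0.2186  0.085 ]
```

```bash
cat >> h.py <<'E'
psi=1.129; N=np.array([.5353,.0657,.106])
def neck():
    c,s=np.cos(psi),np.sin(psi); q=np.sqrt(.75)
    return np.array([[q*c,q*s,.5],[-s,c,0],[-.5*c,-.5*s,q]]).T  # columns x y z
def rel(p,Rt,tag=''):
    o=get_obs(); R0=R.from_quat(o['tool_rot'])
    rv=(R0.inv()*R.from_matrix(Rt)).as_rotvec(); d=R0.inv().apply(np.array(p)-o['eef_pos'])
    print(tag,'rv',rv.round(3),'d',d.round(4),'rows',round(max(np.linalg.norm(rv)/.188,np.linalg.norm(d)/.0625),1),'p',np.round(p,4)); return rv,d
def tool(z,y):
    z=z/np.linalg.norm(z); y=y-z*(y@z); y/=np.linalg.norm(y); return np.array([np.cross(y,z),y,z]).T
E
python3 - <<'E'
from h import *
n=neck();T,S=eyes.calibration('top'),eyes.calibration('side')
for sg in (1,-1): rel(N+n[:,2]*.11,tool(-n[:,2],sg*n[:,0]),sg)
print(proj(S,N+n[:,2]*.048),proj(T,N+n[:,2]*.048), proj(S,N),R.from_quat(get_obs()['tool_rot']).as_matrix())
E
```

```text
1 rv [-0.254  0.613 -2.295] d [ 0.488  -0.3443  0.0299] rows 12.7 p [0.5118 0.016  0.2013]
-1 rv [0.495 0.205 0.762] d [ 0.488  -0.3443  0.0299] rows 9.6 p [0.5118 0.016  0.2013]
[308.56963724 171.97293509] [238.97745697 163.49209015] [313.08311501 188.91908247] [[ 9.43154724e-01  3.32353357e-01 -6.42886914e-04]
 [ 3.32353979e-01 -9.43152998e-01  1.80438223e-03]
 [-6.64822961e-06 -1.91547764e-03 -9.99998165e-01]]
```

```bash
python3 jog.py '[[0.05,0.02,0.076,0.049,-0.034,0.003,0.085],[0.1,0.04,0.152,0.098,-0.069,0.003,0.085],[0.15,0.06,0.229,0.146,-0.103,0.003,0.085],[0.2,0.08,0.305,0.195,-0.138,0.003,0.085],[0.25,0.1,0.381,0.244,-0.172,0.003,0.085],[0.3,0.12,0.457,0.293,-0.207,0.003,0.085],[0.35,0.14,0.533,0.342,-0.241,0.003,0.085],[0.4,0.165,0.61,0.39,-0.275,0.003,0.085],[0.45,0.185,0.686,0.439,-0.31,0.003,0.085],[0.495,0.205,0.762,0.488,-0.344,0.003,0.085]]'
python3 jog.py '[[0,0,0,0,0,0,0.085],[0,0,0,0,0,0,0.085]]'
python3 - <<'E'
from h import *
n=neck()
rel(N+n[:,2]*.11,tool(-n[:,2],-n[:,0]))
print(get_obs()['joint_pos'])
c=eyes.calibration('wrist'); im=save('wrist','w1.png')
for k,p in dict(captop=[0,0,.048],pivot=[0,.044,.022],bolt2=[0,-.044,.006]).items(): print(k,proj(c,N+n@p))
E
```

```text
clock: 1.35
eef_pos: [0.4949, -0.0231, 0.2289]
tool_rot: [0.945, -0.179, 0.052, -0.27]
ft_force: [-0.7, -0.2, -0.1]
grip_width: 0.0847
grasp_force: 0.0
clock: 1.6
eef_pos: [0.494, -0.0275, 0.2283]
tool_rot: [0.945, -0.183, 0.052, -0.268]
ft_force: [-0.5, -0.5, 0.3]
grip_width: 0.0848
grasp_force: 0.0
 rv [-0.029  0.031  0.051] d [ 0.0003 -0.0258  0.0476] rows 0.9 p [0.5118 0.016  0.2013]
[-0.3832715   0.20723064 -0.16639091  1.1983547   0.55235646  3.14064721]
captop [245.71993901 207.49021387]
pivot [247.80349126 240.23331566]
bolt2 [251.62465847 148.30635849]
```

View pics/w1.png

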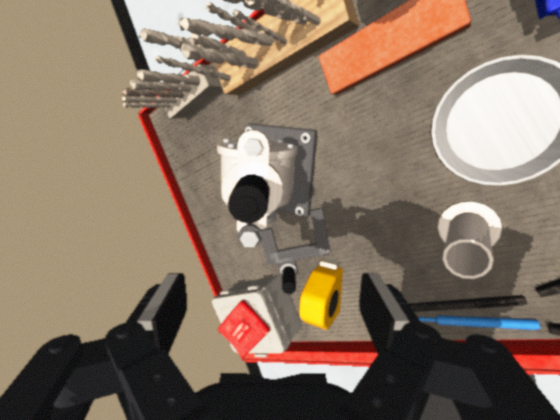

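The wrist view shows the cap top at about (248,203), pivot bolt head (250,237), other bolt (254,146) and knob (289,278). That agrees with the prediction to about 2.5 px. Joint 6 is at its limit, so I'll turn the tool a quarter and close along neck y.

```bash
python3 - <<'E'
from h import *
n=neck()
for s in (1,-1): rel(N+n[:,2]*.11,tool(-n[:,2],s*n[:,1]),s)
E
```

```text
1 rv [1.000e-03 4.700e-02 1.621e+00] d [ 0.0002 -0.0257  0.0479] rows 8.6 p [0.5118 0.016  0.2013]
-1 rv [-4.60e-02  1.00e-03 -1.52e+00] d [ 0.0002 -0.0257  0.0479] rows 8.1 p [0.5118 0.016  0.2013]
```

```bash
python3 jog.py '[[0,0,-0.18,0,0,0,0.085],[0,0,-0.36,0,0,0,0.085],[-0.01,0,-0.54,0,0,0,0.085],[-0.01,0,-0.72,0,-0.01,0,0.085],[-0.02,0,-0.9,0,-0.01,0,0.085],[-0.02,0,-1.08,0,-0.02,0,0.085],[-0.03,0,-1.26,0,-0.02,0,0.085],[-0.04,0,-1.44,0,-0.025,0,0.085],[-0.046,0,-1.52,0,-0.025,0,0.085],[-0.046,0,-1.52,0,-0.025,0,0.085]]'
python3 - <<'E'
from h import *
n=neck()
rel(N+n[:,2]*.11,tool(-n[:,2],-n[:,1]))
print(get_obs()['joint_pos'])
c=eyes.calibration('wrist'); im=save('wrist','w2.png')
for k,p in dict(captop=[0,0,.048],caprim=[0,0,0],pivot=[0,.044,.022],bolt2=[0,-.044,.006],d=[0,-.044,0]).items(): print(k,proj(c,N+n@p))
E
```

```text
clock: 2.9
eef_pos: [0.5021, -0.0078, 0.2422]
tool_rot: [0.816, 0.517, 0.219, -0.138]
ft_force: [0.2, -0.2, 0.7]
grip_width: 0.0847
grasp_force: 0.0
 rv [ 0. -0. -0.] d [ 0.0017 -0.0014  0.0483] rows 0.8 p [0.5118 0.016  0.2013]
[-0.32019352  0.16533284 -0.16955178  1.16578084  0.5193789   1.71134492]
captop [270.70731317 208.23763143]
caprim [271.00300995 193.40460209]
pivot [224.33362149 199.62210657]
bolt2 [315.20663401 195.02197384]
d [314.43138806 193.40909779]
```

View pics/w2.png

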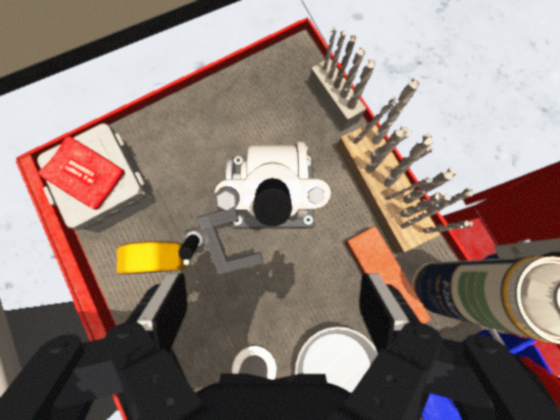

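Offsets are the same in camera axes in both wrist views (pivot (227,197), bolt (317,193), cap top (272,206)). So the error is in the wrist calibration and the neck estimate holds. Next I grasp the cap.

```bash
python3 jog.py '[[0,0,0,0.001,-0.001,0.06,0.07],[0,0,0,0.0017,-0.0014,0.1,0.07],[0,0,0,0.0017,-0.0014,0.125,0.07],[0,0,0,0.0017,-0.0014,0.141,0.07],[0,0,0,0.0017,-0.0014,0.141,0.07],[0,0,0,0.0017,-0.0014,0.141,0.0],[0,0,0,0.0017,-0.0014,0.141,0.0],[0,0,0,0.0017,-0.0014,0.141,0.0],[0,0,0,0.0017,-0.0014,0.141,0.0],[0,0,0,0.0017,-0.0014,0.141,0.0]]'
python3 - <<'E'
from h import *
n=neck()
rel(N+n[:,2]*.017,tool(-n[:,2],-n[:,1]))
E
```

```text
clock: 4.2
eef_pos: [0.5313, 0.0576, 0.1228]
tool_rot: [0.816, 0.516, 0.219, -0.139]
ft_force: [-9.9, -7.7, 16.5]
grip_width: 0.0335
grasp_force: 57.8
 rv [ 0.    -0.001 -0.001] d [-0.0006  0.0001  0.0021] rows 0.0 p [0.5317 0.058  0.1207]
```

```bash
python3 jog.py '[[0,0,0,0,0,-0.02,0],[0,0,0,0,0,-0.05,0],[0,0,0,0,0,-0.1,0],[0,0,0,0,0,-0.13,0],[0,0,0,0,0,-0.13,0]]'
python3 - <<'E'
from h import *
save('side','s2.png'); im=cv2.imread('pics/s2.png')[60:260,190:420]
cv2.imwrite('pics/s2c.png',cv2.resize(im,None,fx=3,fy=3,interpolation=cv2.INTER_CUBIC))
E
```

```text
clock: 4.82
eef_pos: [0.5056, -0.002, 0.2356]
tool_rot: [0.816, 0.517, 0.221, -0.137]
ft_force: [-1.0, 0.4, -0.2]
grip_width: 0.0338
grasp_force: 60.6
```

View pics/s2c.png

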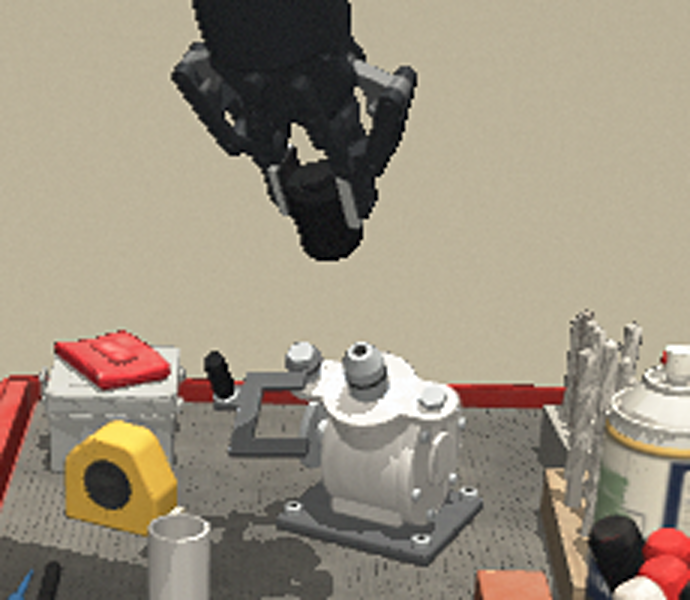

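The cap is held squarely by its upper part, at crop (325,205). The bare spigot's tip is at (362,352), and the keeper is still open with its knob at (215,372).

```bash
python3 - <<'E'
from h import *
n=neck(); S=eyes.calibration('side')
print(proj(S,N+n[:,2]*.035))
rel([.5225,-.143,.10],tool(np.array([0,0,-1.]),-n[:,1]))
E
```

```text
[309.82524894 176.6872113 ]
 rv [ 0.002 -0.524  0.   ] d [-0.1714  0.0765  0.0557] rows 3.1 p [ 0.5225 -0.143   0.1   ]
```

```bash
python3 jog.py '[[0,-0.13,0,-0.043,0.019,0.005,0],[0,-0.26,0,-0.086,0.038,0.015,0],[0,-0.39,0,-0.129,0.057,0.035,0],[0,-0.524,0,-0.171,0.0765,0.0557,0],[0,-0.524,0,-0.171,0.0765,0.0557,0],[0,-0.524,0,-0.171,0.0765,0.0557,0]]'
python3 - <<'E'
from h import *
n=neck(); rel([.5225,-.143,.029],tool(np.array([0,0,-1.]),-n[:,1]))
E
```

```text
clock: 5.62
eef_pos: [0.5216, -0.1407, 0.0988]
tool_rot: [0.844, 0.536, 0.0, -0.001]
ft_force: [-0.7, -0.7, 0.9]
grip_width: 0.0333
grasp_force: 60.7
 rv [-0.002 -0.001  0.002] d [-0.0018  0.002   0.0698] rows 1.1 p [ 0.5225 -0.143   0.029 ]
```

```bash
python3 jog.py '[[0,0,0,-0.001,0.001,0.03,0],[0,0,0,-0.001,0.001,0.055,0],[0,0,0,-0.001,0.001,0.064,0],[0,0,0,-0.001,0.001,0.068,0],[0,0,0,-0.001,0.001,0.07,0],[0,0,0,-0.001,0.001,0.07,0]]'; python3 jog.py '[[0,0,0,0,0,0,0.05],[0,0,0,0,0,0,0.05],[0,0,0,0,0,0,0.05],[0,0,0,0,0,-0.03,0.05],[0,0,0,0,0,-0.08,0.05],[0,0,0,0,0,-0.13,0.06],[0,0,0,0,0,-0.13,0.075]]'
python3 - <<'E'
from h import *
n=neck(); rel([.4325,-.1003,.14],tool(np.array([0,0,-1.]),-n[:,1]))
save('top','t3.png'); im=cv2.imread('pics/t3.png')[130:260,220:420]
cv2.imwrite('pics/t3c.png',cv2.resize(im,None,fx=3,fy=3,interpolation=cv2.INTER_CUBIC))
save('side','s3.png'); 
a=cv2.imread('pics/s3.png')[200:340,210:380]
cv2.imwrite('pics/t3c.png',np.hstack([cv2.resize(im,(400,260)),cv2.resize(a,(340,260))]))
E
```

```text
clock: 6.38
eef_pos: [0.5232, -0.1431, 0.0301]
tool_rot: [0.844, 0.536, 0.001, 0.0]
ft_force: [0.1, 0.1, -0.2]
grip_width: 0.0336
grasp_force: 60.7
clock: 7.25
eef_pos: [0.5259, -0.1439, 0.1642]
tool_rot: [0.844, 0.536, 0.003, 0.004]
ft_force: [0.1, -0.5, -0.3]
grip_width: 0.0747
grasp_force: 0.0
 rv [ 0.01  -0.002  0.002] d [-0.0004 -0.1033  0.0232] rows 1.7 p [ 0.4325 -0.1003  0.14  ]
```

View pics/t3c.png

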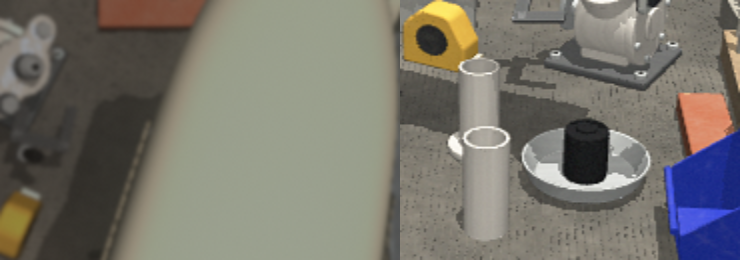

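The right half shows the cap standing upright in the dish at (587,150), with pipe and sleeve undisturbed. Now the pipe.

```bash
python3 jog.py '[[0,0,0,0,-0.05,0.01,0.075],[0,0,0,0,-0.1,0.02,0.075],[0,0,0,0,-0.1033,0.023,0.075],[0,0,0,0,-0.1033,0.023,0.075],[0,0,0,0,-0.1033,0.023,0.075]]'
python3 - <<'E'
from h import *
n=neck(); rel([.4325,-.1003,.045],tool(np.array([0,0,-1.]),-n[:,1]))
E
```

```text
clock: 7.98
eef_pos: [0.4306, -0.0995, 0.1364]
tool_rot: [0.844, 0.536, 0.0, 0.0]
ft_force: [-0.6, 0.6, -0.5]
grip_width: 0.0752
grasp_force: 0.0
 rv [ 0.001 -0.     0.001] d [0.     0.002  0.0914] rows 1.5 p [ 0.4325 -0.1003  0.045 ]
```

```bash
python3 jog.py '[[0,0,0,0,0.002,0.045,0.075],[0,0,0,0,0.002,0.08,0.075],[0,0,0,0,0.002,0.091,0.075],[0,0,0,0,0.002,0.091,0.075],[0,0,0,0,0.002,0.091,0.0],[0,0,0,0,0.002,0.091,0.0],[0,0,0,0,0.002,0.091,0.0],[0,0,0,0,0.002,0.091,0.0],[0,0,0,0,0.002,0.091,0.0]]'
python3 jog.py '[[0,0,0,0,0,-0.03,0],[0,0,0,0,0,-0.08,0],[0,0,0,0,0,-0.14,0],[0,0,0,0,0,-0.17,0],[0,0,0,0,0,-0.17,0]]'
python3 - <<'E'
from h import *
n=neck(); rel(N+n[:,2]*(.045+.045),tool(-n[:,2],-n[:,1]))
E
```

```text
clock: 9.1
eef_pos: [0.4321, -0.1001, 0.0466]
tool_rot: [0.844, 0.536, 0.001, 0.001]
ft_force: [-1.1, -0.3, 5.2]
grip_width: 0.0321
grasp_force: 59.0
clock: 9.72
eef_pos: [0.4326, -0.1002, 0.2178]
tool_rot: [0.844, 0.536, 0.002, 0.002]
ft_force: [0.4, -0.6, -2.1]
grip_width: 0.0318
grasp_force: 60.2
 rv [0.005 0.522 0.003] d [0.1488 0.0219 0.0342] rows 2.8 p [0.5161 0.025  0.1839]
```

```bash
python3 jog.py '[[0,0.13,0,0.035,0.005,0,0],[0,0.26,0,0.07,0.011,0.0,0],[0,0.39,0,0.105,0.016,0.01,0],[0,0.522,0,0.14,0.022,0.0195,0],[0,0.522,0,0.14,0.022,0.0195,0],[0,0.522,0,0.14,0.022,0.0195,0],[0,0.522,0,0.14,0.022,0.0195,0]]'
python3 - <<'E'
from h import *
n=neck(); rel(N+n[:,2]*.0466,tool(-n[:,2],-n[:,1]))
save('side','s4.png'); im=cv2.imread('pics/s4.png')[90:230,220:400]
cv2.imwrite('pics/s4c.png',cv2.resize(im,None,fx=4,fy=4,interpolation=cv2.INTER_CUBIC))
E
```

```text
clock: 10.6
eef_pos: [0.5107, 0.0171, 0.1962]
tool_rot: [0.816, 0.518, 0.218, -0.138]
ft_force: [-0.4, -0.1, -1.5]
grip_width: 0.0322
grasp_force: 60.1
 rv [-0.     0.002  0.002] d [0.0022 0.0015 0.0587] rows 0.9 p [0.5253 0.0446 0.1464]
```

View pics/s4c.png

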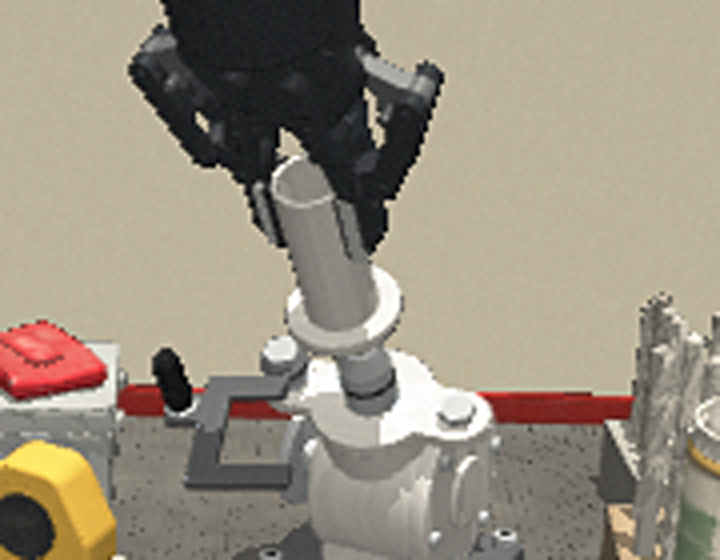

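The pipe is lined up over the spigot, collar centre at about (345,310) and spigot at (368,375). Next I shift it sideways and push it on.

```bash
python3 jog.py '[[0,0,0,0.0022,0.0015,0.01,0],[0,0,0,0.0022,0.0015,0.02,0],[0,0,0,0.0022,0.0015,0.03,0],[0,0,0,0.0022,0.0015,0.038,0],[0,0,0,0.0022,0.0015,0.044,0],[0,0,0,0.0022,0.0015,0.044,0]]'
python3 - <<'E'
from h import *
n=neck(); rel(N+n[:,2]*.0466,tool(-n[:,2],-n[:,1]))
print(n.T@get_obs()['ft_force'])
E
```

```text
clock: 11.4
eef_pos: [0.5219, 0.0386, 0.1582]
tool_rot: [0.816, 0.518, 0.218, -0.139]
ft_force: [0.7, -0.6, -1.7]
grip_width: 0.0323
grasp_force: 60.1
 rv [-0.002  0.002  0.001] d [0.0001 0.0006 0.0137] rows 0.2 p [0.5253 0.0446 0.1464]
[-1.10782954 -0.88986095 -1.34977233]
```

```bash
python3 jog.py '[[0,0,0,0,0,0.006,0],[0,0,0,0,0,0.011,0],[0,0,0,0,0,0.015,0],[0,0,0,0,0,0.017,0],[0,0,0,0,0,0.017,0]]'
python3 - <<'E'
from h import *
n=neck(); rel(N+n[:,2]*.0466,tool(-n[:,2],-n[:,1]))
print(n.T@get_obs()['ft_force'])
E
```

```text
clock: 12.02
eef_pos: [0.5252, 0.0444, 0.147]
tool_rot: [0.817, 0.517, 0.218, -0.137]
ft_force: [-15.5, -14.2, 23.0]
grip_width: 0.0321
grasp_force: 63.5
 rv [ 0.002  0.002 -0.   ] d [-0.0001  0.      0.0006] rows 0.0 p [0.5253 0.0446 0.1464]
[-5.39103479  7.97852234 29.6408669 ]
```

```bash
python3 jog.py '[[0,0,0,0,0,-0.003,0.06],[0,0,0,0,0,-0.003,0.06],[0,0,0,0,0,-0.003,0.06],[0,0,0,0,0,-0.04,0.06],[0,0,0,0,0,-0.09,0.06],[0,0,0,0,0,-0.09,0.03],[0,0,0,0,0,-0.09,0.0]]'
python3 - <<'E'
from h import *
n=neck(); T,S,W=[eyes.calibration(k) for k in('top','side','wrist')]
X=np.array([.4382,.0466,.128]); print('knob',n.T@(X-N))
for th in (1.1,1.2,1.3,1.4,1.45):
    a=np.arctan2(-.03,-.045)-th; p=[.054*np.cos(a),.044+.054*np.sin(a),.0505]
    print(th,np.round(p,4),proj(T,N+n@p),proj(S,N+n@p),proj(W,N+n@p))
print('obs top',180+205/3.6-.4,125+297/3.6-.4,'side',190+70.7-.3,150+28)
print('pipetop pred',proj(S,N+n[:,2]*.085),proj(S,N))
save('side','s5.png');save('wrist','w5.png'); a=cv2.imread('pics/s5.png')[110:230,240:370]
b=cv2.imread('pics/w5.png')
cv2.imwrite('pics/c5.png',np.hstack([cv2.resize(a,(433,400),interpolation=cv2.INTER_CUBIC),cv2.resize(b[100:340,80:320],(367,400)[::1])]))
E
```

```text
clock: 12.9
eef_pos: [0.5064, 0.0056, 0.2214]
tool_rot: [0.816, 0.517, 0.218, -0.139]
ft_force: [-0.8, 0.2, -0.2]
grip_width: 0.0241
grasp_force: 0.0
knob [-0.03990721  0.07961048  0.04844385]
1.1 [-0.0471  0.0705  0.0505] [242.0445175  205.80191639] [263.65159184 182.58012779] [188.27750507 273.86953338]
1.2 [-0.0442  0.075   0.0505] [239.82482207 207.15745774] [262.19968918 180.96831475] [182.46392788 270.8096111 ]
1.3 [-0.0409  0.0793  0.0505] [237.48905975 208.28107113] [261.00743606 179.22522653] [176.92834373 267.25417634]
1.4 [-0.0372  0.0832  0.0505] [235.05871386 209.16045651] [260.08419245 177.36991536] [171.72081983 263.22673654]
1.45 [-0.0351  0.085   0.0505] [233.81511214 209.50528071] [259.72556535 176.40634234] [169.25550119 261.04445798]
obs top 236.54444444444445 207.1 side 260.4 178
pipetop pred [304.85166784 158.01357589] [313.08311501 188.91908247]
```

View pics/c5.png

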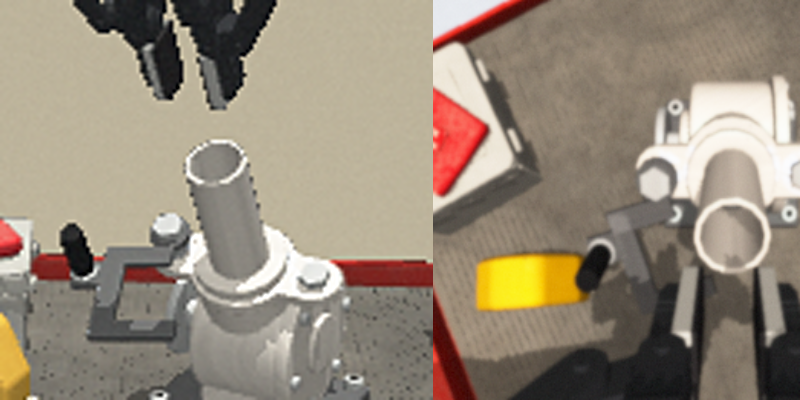

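Left: the pipe collar sits flush on the shoulder (235,280), the knob top is at (70,232) and the pivot bolt at (168,228). The pipe is home. Knob is at about neck (-40,80), keeper at roughly 1.33 rad.

```bash
python3 - <<'E'
from h import *
n=neck(); Rt=tool(-n[:,2],-n[:,1])
for p in ([-.046,.118,.105],[-.046,.118,.030]): rel(N+n@p,Rt)
E
```

```text
rv [-0.004  0.002  0.   ] d [-0.0456 -0.1167  0.0279] rows 2.1 p [0.3891 0.0327 0.1739]
 rv [-0.004  0.002  0.   ] d [-0.0454 -0.1164  0.1029] rows 2.6 p [0.4052 0.0666 0.109 ]
```

```bash
python3 jog.py '[[0,0,0,-0.02,-0.05,0,0],[0,0,0,-0.0456,-0.1,0.01,0],[0,0,0,-0.0456,-0.117,0.028,0],[0,0,0,-0.0455,-0.117,0.06,0],[0,0,0,-0.0455,-0.117,0.09,0],[0,0,0,-0.0455,-0.117,0.103,0],[0,0,0,-0.0455,-0.117,0.103,0],[0,0,0,-0.0455,-0.117,0.103,0]]'
python3 - <<'E'
from h import *
n=neck(); o=get_obs(); print('TCP in neck',n.T@(o['eef_pos']-N),n.T@o['ft_force'])
S=eyes.calibration('side'); save('side','s6.png'); a=cv2.imread('pics/s6.png')[110:230,220:370]
cv2.imwrite('pics/c6.png',cv2.resize(a,None,fx=4,fy=4,interpolation=cv2.INTER_CUBIC))
E
```

```text
clock: 14.0
eef_pos: [0.4056, 0.0662, 0.11]
tool_rot: [0.816, 0.518, 0.218, -0.139]
ft_force: [0.3, 0.0, -0.9]
grip_width: -0.0004
grasp_force: 0.0
TCP in neck [-0.04560653  0.11748551  0.03094006] [-0.31208352 -0.23954934 -0.86631855]
```

View pics/c6.png

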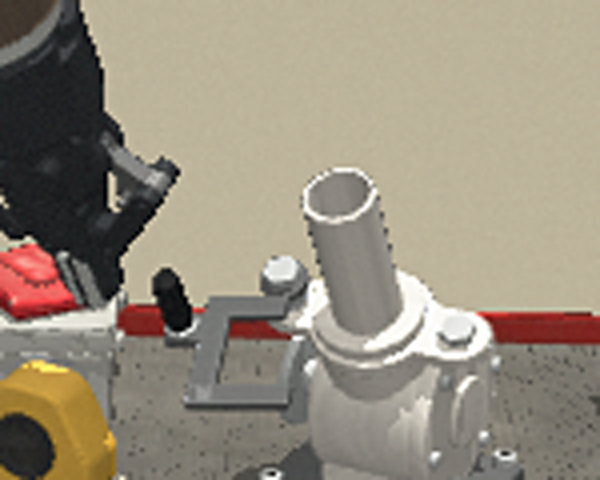

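The fingers stand left of the knob (tips near (95,295), knob (172,300)). Now I push along neck −y.

```bash
python3 jog.py '[[0,0,0,0,0.012,0,0],[0,0,0,0,0.022,0,0],[0,0,0,0,0.032,0,0],[0,0,0,0,0.042,0,0],[0,0,0,0,0.052,0,0],[0,0,0,0,0.062,0,0],[0,0,0,0,0.070,0,0],[0,0,0,0,0.076,0,0],[0,0,0,0,0.076,0,0]]'
python3 - <<'E'
from h import *
n=neck(); o=get_obs(); print('TCP in neck',n.T@(o['eef_pos']-N),n.T@o['ft_force'])
E
```

```text
clock: 15.18
eef_pos: [0.4755, 0.0331, 0.1102]
tool_rot: [0.816, 0.518, 0.218, -0.137]
ft_force: [0.5, -0.3, 0.6]
grip_width: 0.0001
grasp_force: 0.0
TCP in neck [-0.04561393  0.04012931  0.03115894] [ 0.27338723 -0.59661062  0.57425053]
```

```bash
for i in 1 2; do python3 jog.py '[[0,0,0,0,0.003,0,0],[0,0,0,0,0.005,0,0],[0,0,0,0,0.005,0,0]]' | grep -E 'eef|force'; done
python3 - <<'E'
from h import *
n=neck(); o=get_obs(); print('TCP in neck',n.T@(o['eef_pos']-N),n.T@o['ft_force'])
S=eyes.calibration('side'); im=save('side','s7.png')
for th in (0,.12,.3):
    a=np.arctan2(-.03,-.045)-th; p=[.054*np.cos(a),.044+.054*np.sin(a),.0505]; print(th,proj(S,N+n@p))
a=cv2.imread('pics/s7.png')[110:230,220:370]
cv2.imwrite('pics/c7.png',cv2.resize(a,None,fx=4,fy=4,interpolation=cv2.INTER_CUBIC))
E
```

```text
eef_pos: [0.4789, 0.0317, 0.1101]
ft_force: [-1.3, 1.6, 1.5]
grasp_force: 1.1
eef_pos: [0.482, 0.0304, 0.1099]
ft_force: [-7.2, 4.5, 5.3]
grasp_force: 3.9
TCP in neck [-0.04539046  0.03311251  0.03070729] [3.49489189 8.41164385 4.05505712]
0 [291.31219461 187.68801439]
0.12 [287.8013452  188.41983339]
0.3 [282.54616304 188.90890726]
```

View pics/c7.png

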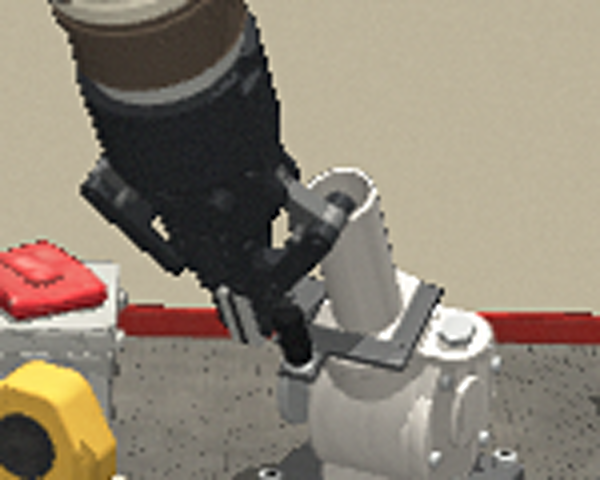

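The keeper now lies round the pipe over the collar. Its knob top is at (290,312), against (285,311) predicted for angle 0, and the force is rising as it meets the stop. I press a little more, back off and check.

```bash
python3 jog.py '[[0,0,0,0,0.003,0,0],[0,0,0,0,0.003,0,0],[0,0,0,0,-0.03,0,0],[0,0,0,0,-0.05,-0.03,0],[0,0,0,0,-0.06,-0.09,0],[0,0,0,0,-0.06,-0.12,0],[0,0,0,0,-0.06,-0.12,0]]'
python3 - <<'E'
from h import *
save('side','s8.png'); a=cv2.imread('pics/s8.png')[110:330,200:380]
cv2.imwrite('pics/c8.png',cv2.resize(a,None,fx=2.7,fy=2.7,interpolation=cv2.INTER_CUBIC))
E
```

```text
clock: 16.85
eef_pos: [0.406, -0.0014, 0.2164]
tool_rot: [0.816, 0.517, 0.22, -0.135]
ft_force: [0.3, -0.0, -0.1]
grip_width: -0.0002
grasp_force: 0.0
```

View pics/c8.png

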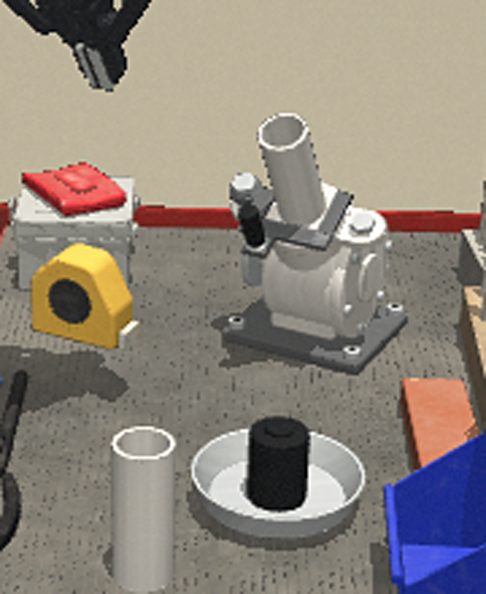

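The keeper is closed round the seated pipe (knob at (248,210)), the cap is in the dish (280,465), sleeve and tape are unmoved, and the arm is clear.

```bash
python3 -c "
from workcell import bot, eyes, job_done, get_obs
print(job_done())"
```

```text
the job is handed in; nothing more can be done
None
```

The job is handed in after about 17 s on the robot's clock: the last picture shows the cap in the dish, the collared pipe home on the neck, the keeper closed over the collar, and the sleeve and tape unmoved; no verdict was returned.

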